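Lay up two tea trays from the pull-out rack

ROBOT

A 6-joint arm with a two-finger parallel gripper is mounted at the origin on the work surface. World frame = base frame: x ahead of the robot, y to its left, z up, the work surface at z = 0. Lengths are in m, angles in rad, forces in N, time in s.
With the tool pointing down it reaches from about 0.325 to 0.75 m from the base axis. Payload 7.6 kg.
Tool frame: the origin (TCP) lies at the very end of the fingers, on their centre line; the grasp point (between the pads) lies 19 mm behind it; z points along the fingers, y is the line along which they close (so a half turn about z gives the same grasp; the last joint's range is limited). The gripper opens to 85 mm and grips with 20 to 120 N. Pads are 22 mm wide; open, the fingers measure 114 mm over their backs; the gripper's body (76 mm by 85 mm) begins 54 mm behind the grasp point. The pads swing forward as they close: fully open they stand 13 mm farther back than shut.
Start: joints at [-1.21, 0.052, 1.401, -0, 1.689, -0.07], TCP at [0.219, -0.477, 0.231] pointing down, gripper open.
Joint ranges: [-2.9, 2.9], [-0.91, 2.17], [0.12, 2.37], [-1.06, 4.2], [0.26, 2.73], [-2.93, 2.93]. Speed limits (rad/s): [2.57, 2.57, 3.01, 3.14, 3.14, 3.14].

INTERFACE

Orientations are given as a unit quaternion [x, y, z, w].
In Python, from rig import r gives the robot as it stands.
- The arm moves only by the tool carry_out, never from a script. Its argument "plan" is a list of rows, each an object of numbers: "claw": the finger opening in m, from 0 to 0.0854; "tx", "ty", "tz": the shift along the world's x, y, z in m; "wx", "wy", "wz": the turn, a rotation vector about the world's x, y, z in rad. In form: [{"claw": .., "tx": .., "ty": .., "tz": .., "wx": .., "wy": .., "wz": ..}, ...]. A call has 1 to 8 rows; each row shifts and turns the commanded pose from where the row before left it; what a row does not reach is not made up. A row lasts 1/12 s, in which the tool goes at most 41.7 mm and 7.16 degrees, less where a joint would pass 70% of its speed; a pose out of reach is approached as far as the arm can. A call with a gripper value outside its range is refused whole. The fingers move at their own pace and stop on an object; the grip force is fixed at half the most. Time passes only in rows, so rows that do not move let the fingers close. It gives the time, the measured TCP pose, the force, the opening and the grip force at its end, in the units of the state.
- r.read_state(): the state, without advancing time (a new reading comes with each control period).
- r.read_camera(name): name is "scene" or "top" or "wrist"; returns the picture (384x512x3 uint8, red, green, blue); there is no depth.
- r.get_calibration(name): a dict with "fx", "fy", "cx", "cy" (pixels), "dist_coeffs" ([k1, k2, p1, p2, k3] as OpenCV has them; the pictures are not rectified), "xyz" and "rotation" of the camera in the world. Camera axes: x right, y down, z forward; pixel columns grow to the right and rows downward; lengths in m; the calibration is good to about 2 mm. A picture is of the moment at which its call begins: read the wrist's pose just before it. get_calibration takes no time and is no camera call; for the wrist camera it gives the pose at the moment of the call.
- r.sign_off(): hands the job in; it is judged then, once.
The state is a dict: "t": time; "qpos": joint angles; "joint_vel": joint speeds; "joint_torque": joint torques, N m; "tool_pos": TCP position; "tcp_rot": TCP orientation; "contact_force": force on the tool from outside, world axes, zero at the start; "ft_torque": the same for the moment, N m; "finger_gap": finger opening in m; "finger_force": force on a finger pad.
Only numpy, scipy, OpenCV 4.12 (cv2) and the standard library are available. Lean on these libraries where they do the work, as an engineer would, in place of code of your own. Each camera call takes 0.05 s, during which the arm holds its last target. There are 200 camera calls.

TASK

Lay up the two tea trays with stock from the white pull-out rack: the amber glass mug, the blue sugar pot and the orange teabag squeezer go on the dark walnut tray, the green glass mug and the red milk jug go on the yellow tray. Set each thing down flat and upright in the middle of a bay of its own (any bay of the right tray will do), tip none of them over, and leave the steel teapot where it stands on the rack.

Things in the scene. Friction and masses are not known exactly. Their poses are not given: they have to be found in the camera images.
- mug_amber_mid (a point): Amber glass mug, 60 mm across, 80 mm tall, 0.17 kg, wall 3.5 mm, with one ear handle that reaches 52 mm from the axis along the mug's +y, 21 to 66 mm above its foot. Point: on the axis half-way up, 40 mm above the foot; z up. It starts standing on the rack's top tier.
- mug_green_mid (a point): Green glass mug, the same shape as the amber one: 60 mm across, 80 mm tall, handle along its +y to 52 mm from the axis. Point: on the axis half-way up, 40 mm above the foot; z up. It starts standing on the rack's top tier.
- sugar_pot_mid (a point): Blue ceramic sugar pot with a white notched lid and small round knob, lid and pot in one piece; 60 mm across from 12 to 46 mm above its foot, 76 mm tall over the knob, 0.22 kg, no handle. Point: on the axis half-way up, 38 mm above the foot; z up. It starts standing on the rack's top tier.
- milk_jug_mid (a point): Red enamel milk jug, 55 mm across, 70 mm tall, 0.15 kg, open at the top, ear handle along its +y to 49 mm from the axis, small lip along its -y to 38 mm. Point: on the axis half-way up, 35 mm above the foot; z up. It starts standing on the rack's top tier.
- squeezer_mid (a point): Orange silicone teabag squeezer, a short pair of tongs lying on its edge (treat as rigid): 72 mm long along its y (round paddles at +y, bow at -y), 26 mm wide along its x between two flat parallel outer faces, 44 mm high, 0.05 kg. Point: the middle, 22 mm above its underside; z up. It starts standing on the rack's top tier.
- teapot_mid (a point): Steel teapot, 86 mm across and 97 mm tall, spout along its +x and black handle along its -x, each reaching about 75 mm from the axis. To be left alone. Point: on the axis, 42 mm above its foot. It starts standing on the rack's top tier.
- rack: White plastic pull-out rack at the worktop's far edge, fixed. Its top tier: 640 mm long (y), 170 mm wide inside, floor 12 mm above the worktop, rim 30 mm higher. Six things stand on it in one row along y, 100 mm apart, in any order; mug and jug handles point along the row (+y, within 30 degrees), teapot spout across it. Origin: middle of the tier at worktop height, x away from the robot.
- tray_walnut: Dark walnut tray, three bays in a row along its y; 304 mm (y) by 132 mm (x), rim 18 mm high. Bay centres at y = -98, 0 and +98 mm, x = 0; each bay 92 mm (y) by 116 mm (x), floor 8 mm above the worktop, parted by ribs 6 mm thick, 8 mm high over the floor. On the worktop, left or right; does not slide. Origin: middle of its underside; z up.
- tray_yellow: Yellow lacquered tray with two bays in a row along its y, 206 mm long (y), 132 mm deep (x), otherwise made like the walnut one. Bay centres at y = -49 and +49 mm, x = 0, floor 8 mm above the worktop. Stands firm on the worktop. Origin: middle of its underside, on the worktop; z up.
Not all that is in view belongs to the job. What is shaped like the part that bears sugar_pot_mid but purple is not meant.

How it is judged:
At the end, for the whole second after the job is handed in: Amber mug, sugar pot and squeezer in separate bays of the walnut tray, green mug and jug in those of the yellow one: within 17 mm of the bay centre along the tray, 30 mm across, 5 mm in height, tilt under 0.1 rad, released, at rest; teapot within 15 mm of its start (x of mug_amber_mid in the frame of tray_walnut between -0.03 and 0.03 m and z of mug_amber_mid in the frame of tray_walnut between 0.043 and 0.053 m and (y of mug_amber_mid in the frame of tray_walnut between -0.115 and -0.081 m or y of mug_amber_mid in the frame of tray_walnut between -0.017 and 0.017 m or y of mug_amber_mid in the frame of tray_walnut between 0.081 and 0.115 m) and angle between each of mug_amber_mid, sugar_pot_mid, squeezer_mid, mug_green_mid, milk_jug_mid's own z axis and vertical below 0.1 rad and linear speed of each of mug_amber, sugar_pot, squeezer, mug_green, milk_jug below 0.02 m/s and contact force between each of mug_amber, sugar_pot, squeezer, mug_green, milk_jug and the fingers below 0.1 N and x of sugar_pot_mid in the frame of tray_walnut between -0.03 and 0.03 m and z of sugar_pot_mid in the frame of tray_walnut between 0.041 and 0.051 m and (y of sugar_pot_mid in the frame of tray_walnut between -0.115 and -0.081 m or y of sugar_pot_mid in the frame of tray_walnut between -0.017 and 0.017 m or y of sugar_pot_mid in the frame of tray_walnut between 0.081 and 0.115 m) and x of squeezer_mid in the frame of tray_walnut between -0.03 and 0.03 m and z of squeezer_mid in the frame of tray_walnut between 0.025 and 0.035 m and (y of squeezer_mid in the frame of tray_walnut between -0.115 and -0.081 m or y of squeezer_mid in the frame of tray_walnut between -0.017 and 0.017 m or y of squeezer_mid in the frame of tray_walnut between 0.081 and 0.115 m) and x of mug_green_mid in the frame of tray_yellow between -0.03 and 0.03 m and z of mug_green_mid in the frame of tray_yellow between 0.043 and 0.053 m and (y of mug_green_mid in the frame of tray_yellow between -0.066 and -0.032 m or y of mug_green_mid in the frame of tray_yellow between 0.032 and 0.066 m) and x of milk_jug_mid in the frame of tray_yellow between -0.03 and 0.03 m and z of milk_jug_mid in the frame of tray_yellow between 0.038 and 0.048 m and (y of milk_jug_mid in the frame of tray_yellow between -0.066 and -0.032 m or y of milk_jug_mid in the frame of tray_yellow between 0.032 and 0.066 m) and horizontal distance between mug_amber_mid and sugar_pot_mid above 0.062 m and horizontal distance between each of mug_amber_mid, sugar_pot_mid and squeezer_mid above 0.062 m and horizontal distance between mug_green_mid and milk_jug_mid above 0.062 m and distance of teapot_mid from where it was at the start of the episode below 0.015 m); the robot touches nothing.
It fails at once if the teapot is shifted (distance of teapot_mid from where it was at the start of the episode above 0.02 m).
It fails at once if one of the things to be laid on the trays is knocked over (angle between any of mug_amber_mid, mug_green_mid, sugar_pot_mid, milk_jug_mid, squeezer_mid's own z axis and vertical above 0.7 rad).
It also fails if it takes over 134 s, if anything falls off the work surface, if the arm or the gripper's body presses on something with over 40 N, if the wrist force passes 120 N, or if a joint passes its speed limit or range.

## Working session

There is one attempt and no reset: what is moved stays moved. The work goes in short steps, Python scripts to look and compute and a tool call to move; the robot and the scene stay as the last step left them, time stands still between calls to the robot, and variables do not carry over. Pictures are saved under pics/ and viewed, at most 14 in all, crops included, and the job is handed in when it is done.

Besides the shell and the picture viewer there is one more tool, called after ">>>" as name([rows], argument=value, ...), one row to a line, values as JSON. carry_out: Moves the arm, as the interface text tells. Its arguments: {"type":"object","properties":{"plan":{"type":"array","items":{"type":"object","properties":{"claw":{"type":"number"},"tx":{"type":"number"},"ty":{"type":"number"},"tz":{"type":"number"},"wx":{"type":"number"},"wy":{"type":"number"},"wz":{"type":"number"}}}}},"required":["plan"]}

```bash
ls; mkdir -p pics; python3 - <<'E'
from rig import r
import cv2
for n in("scene","top"):
    cv2.imwrite(f"pics/{n}0.png",r.read_camera(n)[:,:,::-1])
    print(n,r.get_calibration(n))
print(r.read_state())
E
```

```text
pics
scene {'fx': 412.58586175394487, 'fy': 412.58586175394487, 'cx': 257.660411274533, 'cy': 192.50324913296, 'dist_coeffs': array([-0.02223842,  0.        ,  0.        ,  0.        ,  0.        ]), 'xyz': array([ 1.43951733, -0.2876741 ,  1.06656768]), 'rotation': array([ 0.68824547,  0.62496211, -0.25162093, -0.26912349])}
top {'fx': 375.98825779850023, 'fy': 375.98825779850023, 'cx': 254.1325686478259, 'cy': 193.6234275772848, 'dist_coeffs': array([-0.1199239,  0.       ,  0.       ,  0.       ,  0.       ]), 'xyz': array([ 0.38635788, -0.19570076,  1.31837415]), 'rotation': array([ 0.70889655, -0.70403799,  0.03476089, -0.02424617])}
{'t': 0.1, 'qpos': array([-1.21025112e+00,  5.27769307e-02,  1.40166638e+00,  9.24823560e-06,
        1.68858703e+00, -7.03151413e-02]), 'joint_vel': array([ 0.00093107, -0.00161311, -0.00299935, -0.00048747,  0.00114933,
        0.00148095]), 'joint_torque': array([ 5.99431860e-04, -3.82580280e+01, -3.60986316e+01, -7.11998950e-05,
        4.75227236e-03, -1.99769545e-05]), 'tool_pos': array([ 0.21918505, -0.47674974,  0.23053319]), 'tcp_rot': array([ 9.76884159e-01,  2.13768152e-01, -9.94051671e-05, -7.11952686e-04]), 'contact_force': array([-0.20223846,  0.04243951,  0.66694408]), 'ft_torque': array([ 0.02827901, -0.01217639, -0.00961012]), 'finger_force': 0.0, 'finger_gap': 0.08547702871341417}
```

View pics/top0.png

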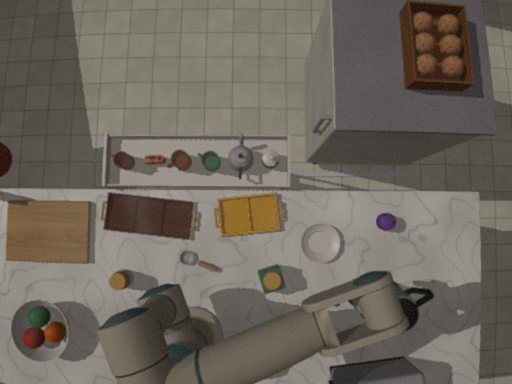

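View pics/scene0.png

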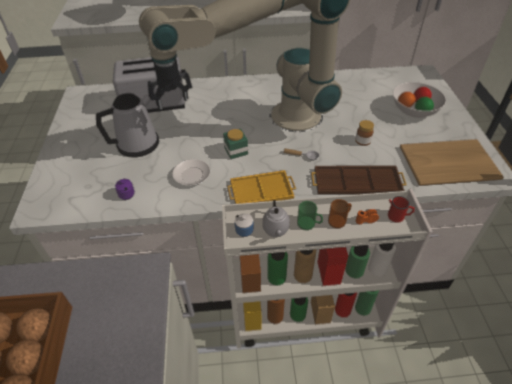

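Candidates in the top view:
- **Sugar pot:** blue-white pot (270,158). Its decoy is the purple one (386,221).
- **Amber mug:** (181,161). The amber jar (120,281) could be mistaken for it.
- **Green mug:** (211,161). Green fruit (38,316) and the green box (272,278) are lookalikes.
- **Red jug:** (123,161). Red fruit (33,338) is a lookalike.
- **Squeezer:** (154,159). Orange fruit (55,331) is a lookalike.

I choose the five standing on the rack; the teapot is at (240,157). Next is a close crop plus measurement.

```bash
cat > h.py <<'E'
import numpy as np,cv2
from scipy.spatial.transform import Rotation as R
def ray(c,uv):
    K=np.array([[c['fx'],0,c['cx']],[0,c['fy'],c['cy']],[0,0,1]])
    p=cv2.undistortPoints(np.array(uv,float).reshape(-1,1,2),K,np.array(c['dist_coeffs']))[:,0]
    return R.from_quat(c['rotation']).apply(np.c_[p,np.ones(len(p))])
def cast(c,uv,z):
    d=ray(c,uv); return c['xyz']+d*((z-c['xyz'][2])/d[:,2])[:,None]
def blob(m):
    cs,_=cv2.findContours(m.astype(np.uint8),0,1); return max(cs,key=cv2.contourArea) if cs else None
E
python3 - <<'E'
from rig import r
from h import *
im=cv2.imread("pics/top0.png"); c=r.get_calibration("top")
cv2.imwrite("pics/crop0.png",cv2.resize(im[130:245,95:292],None,fx=4,fy=4,interpolation=2))
hsv=cv2.cvtColor(im,cv2.COLOR_BGR2HSV);H,S,V=[hsv[...,i].astype(int) for i in range(3)]
for n,(x,y) in dict(jug=(123,161),sq=(154,159),amb=(181,161),gr=(211,161),pot=(270,158),wal=(150,216),yel=(240,213)).items(): print(n,hsv[y,x])
def win(m,x0,x1,y0,y1):
    w=np.zeros(m.shape,bool);w[y0:y1,x0:x1]=1;return m&w
wal=blob(win((V<110)&(S>60),98,200,188,242)); yel=blob(win((S>150)&(H>15)&(H<30),205,290,188,242))
for n,b in(("wal",wal),("yel",yel)):
    w=cast(c,b[:,0],.018); rc=cv2.minAreaRect((w[:,:2]*1000).astype(np.float32)); print(n,rc)
for n,m,z,w in [("jug",((H<8)|(H>172))&(S>100),.082,(105,140,140,185)),("sq",(S>130)&(H<18),.056,(140,168,140,185)),
 ("amb",(S>100)&(H<20),.092,(166,196,140,185)),("gr",(S>60)&(H>50)&(H<95),.092,(196,224,140,185))]:
    b=blob(win(m,*w)); p=cast(c,b[:,0],z)[:,:2]*1000; print(n,cv2.boundingRect(b),cv2.minAreaRect(p.astype(np.float32)),p.mean(0))
print("rowpts z=.09",cast(c,[(123,161),(154,159),(181,161),(211,161),(240,157),(270,158)],.09).round(3))
print("rack corners z=.042",cast(c,[(104,135),(290,136),(290,189),(104,188)],.042).round(3))
E
```

```text
jug [  3 109  89]
sq [13 38 94]
amb [ 11 134  95]
gr [61 70 87]
pot [ 17  25 144]
wal [ 11 106  72]
yel [ 19 182 144]
wal ((415.934814453125, 148.7188262939453), (320.88092041015625, 128.17196655273438), 84.21940612792969)
yel ((423.9912109375, -194.18301391601562), (127.82763671875, 202.8795623779297), 6.679059982299805)
jug (110, 154, 17, 12) ((600.7255859375, 246.26658630371094), (58.554176330566406, 32.914772033691406), 82.52761840820312) [604.27835875 241.17532306]
sq (145, 155, 20, 9) ((608.00048828125, 127.13531494140625), (25.557889938354492, 66.03227996826172), 4.5352783203125) [607.40071395 129.65028564]
amb (168, 150, 23, 20) ((592.6726684570312, 30.004371643066406), (60.404781341552734, 67.2584457397461), 58.9241828918457) [600.24557598  34.38931266]
gr (198, 153, 22, 18) ((600.6248168945312, -66.71197509765625), (71.6204833984375, 50.315711975097656), 29.809913635253906) [598.43997424 -63.93381299]
rowpts z=.09 [[ 0.595  0.225  0.09 ]
 [ 0.602  0.12   0.09 ]
 [ 0.596  0.029  0.09 ]
 [ 0.596 -0.07   0.09 ]
 [ 0.61  -0.166  0.09 ]
 [ 0.608 -0.265  0.09 ]]
rack corners z=.042 [[ 0.696  0.314  0.042]
 [ 0.695 -0.338  0.042]
 [ 0.51  -0.337  0.042]
 [ 0.509  0.305  0.042]]
```

View pics/crop0.png

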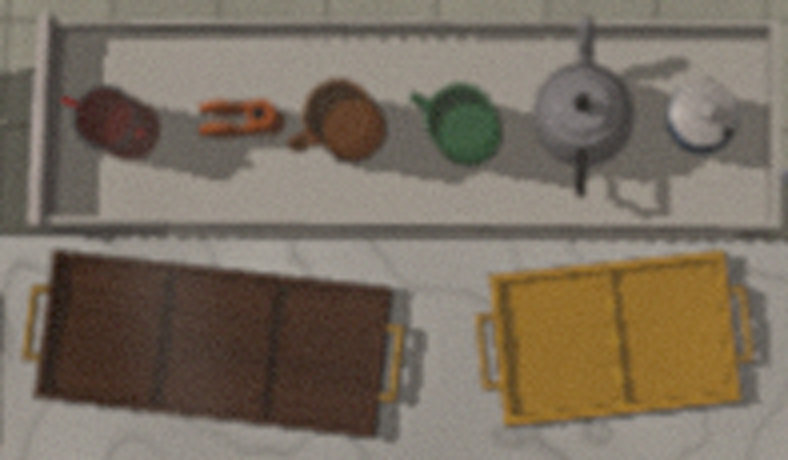

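The crop confirms the choice. Left to right: red jug (118,122), orange squeezer (240,118), amber mug (345,118), green mug (463,123), teapot (583,112) and white/blue sugar pot (702,115), with the walnut tray lower left and the yellow one lower right. I'll compute the positions and begin the first approach, turning the tool to close along x.

```bash
python3 - <<'E'
from rig import r
from h import *
c=r.get_calibration("top")
f=lambda p,z:cast(c,np.array(p)/4+[94.6,129.6],z)[:,:2]
for n,q,o in(("wal",[(52,252),(392,290),(377,437),(35,395)],(98,0,-98)),("yel",[(491,274),(724,252),(741,404),(505,426)],(49,-49))):
    w=f(q,.018); m=w.mean(0); d=(w[0]-w[1])+(w[3]-w[2]); d/=np.linalg.norm(d)
    print(n,m.round(4),"yaw",np.degrees(np.arctan2(-d[0],d[1])).round(1),[(m+d*k/1000).round(3).tolist() for k in o])
print(f([(118,122)],.047),f([(237,118)],.034),f([(345,120)],.052),f([(463,123)],.052),f([(583,112)],.054),f([(700,118)],.045))
E
```

```text
wal [0.4164 0.1551] yaw -6.0 [[0.427, 0.253], [0.416, 0.155], [0.406, 0.058]]
yel [ 0.4234 -0.1955] yaw 5.8 [[0.418, -0.147], [0.428, -0.244]]
[[0.60567978 0.23583863]] [[0.61164989 0.1347543 ]] [[0.60710218 0.03680027]] [[ 0.60506156 -0.0642729 ]] [[ 0.61493661 -0.16649199]] [[ 0.6122523  -0.26666116]]
```

>>> carry_out([
  {"claw":0.085,"tx":0.03,"ty":0.02,"tz":0.015,"wz":0.12},
  {"claw":0.085,"tx":0.03,"ty":0.02,"tz":0.015,"wz":0.12},
  {"claw":0.085,"tx":0.03,"ty":0.02,"tz":0.015,"wz":0.12},
  {"claw":0.085,"tx":0.03,"ty":0.02,"tz":0.015,"wz":0.12},
  {"claw":0.085,"tx":0.03,"ty":0.02,"tz":0.01,"wz":0.12},
  {"claw":0.085,"tx":0.03,"ty":0.02,"wz":0.12},
  {"claw":0.085,"tx":0.03,"ty":0.02,"wz":0.12},
  {"claw":0.085,"tx":0.03,"ty":0.02,"wz":0.12},
])

```text
validation failed for argument at $.pl...
```

>>> carry_out([
  {"claw":0.085,"tx":0.03,"ty":0.02,"tz":0.01,"wx":0,"wy":0,"wz":0.12},
  {"claw":0.085,"tx":0.03,"ty":0.02,"tz":0.01,"wx":0,"wy":0,"wz":0.12},
  {"claw":0.085,"tx":0.03,"ty":0.02,"tz":0.01,"wx":0,"wy":0,"wz":0.12},
  {"claw":0.085,"tx":0.03,"ty":0.02,"tz":0.01,"wx":0,"wy":0,"wz":0.12},
  {"claw":0.085,"tx":0.03,"ty":0.02,"tz":0.01,"wx":0,"wy":0,"wz":0.12},
  {"claw":0.085,"tx":0.03,"ty":0.02,"tz":0.01,"wx":0,"wy":0,"wz":0.12},
  {"claw":0.085,"tx":0.03,"ty":0.02,"tz":0.01,"wx":0,"wy":0,"wz":0.12},
  {"claw":0.085,"tx":0.03,"ty":0.02,"tz":0.01,"wx":0,"wy":0,"wz":0.12},
])

```text
t: 0.77
tool_pos: [0.4605, -0.3157, 0.3114]
tcp_rot: [0.766, 0.643, -0.0, -0.0]
contact_force: [0.6, -1.0, 1.2]
finger_gap: 0.0848
finger_force: 0.0
```

>>> carry_out([
  {"claw":0.085,"tx":0.028,"ty":0.01,"tz":0,"wx":0,"wy":0,"wz":0.09},
  {"claw":0.085,"tx":0.028,"ty":0.01,"tz":0,"wx":0,"wy":0,"wz":0.09},
  {"claw":0.085,"tx":0.028,"ty":0.01,"tz":0,"wx":0,"wy":0,"wz":0},
  {"claw":0.085,"tx":0.028,"ty":0.01,"tz":0,"wx":0,"wy":0,"wz":0},
  {"claw":0.085,"tx":0.028,"ty":0.01,"tz":0,"wx":0,"wy":0,"wz":0},
  {"claw":0.085,"tx":0,"ty":0,"tz":0,"wx":0,"wy":0,"wz":0},
  {"claw":0.085,"tx":0,"ty":0,"tz":0,"wx":0,"wy":0,"wz":0},
])

```text
t: 1.35
tool_pos: [0.6001, -0.2662, 0.3091]
tcp_rot: [0.706, 0.708, -0.001, -0.002]
contact_force: [-0.9, -0.5, 0.1]
finger_gap: 0.0852
finger_force: 0.0
```

```bash
python3 - <<'E'
from rig import r
from h import *
c=r.get_calibration("wrist");im=r.read_camera("wrist")
cv2.imwrite("pics/w1.png",im[:,:,::-1]);print(c);s=r.read_state();print(s['tool_pos'],s['qpos'])
E
```

```text
{'fx': 269.3297302158481, 'fy': 269.3297302158481, 'cx': 258.27675029182666, 'cy': 188.03343891762867, 'dist_coeffs': array([-0.00229312,  0.        ,  0.        ,  0.        ,  0.        ]), 'xyz': array([ 0.60113882, -0.1944527 ,  0.4516919 ]), 'rotation': array([ 0.98997413,  0.00114497, -0.00145421,  0.14123664])}
[ 0.59931347 -0.26693374  0.3101705 ] [-4.75175757e-01  4.46223345e-01  7.83675145e-01 -2.95520439e-04
  1.91352452e+00 -4.75842890e-01]
```

View pics/w1.png

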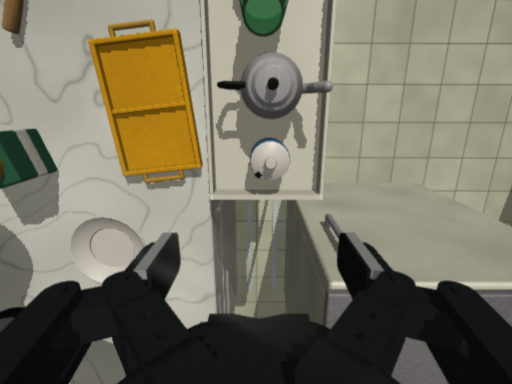

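The sugar pot (knob at 270,161, white lid, blue rim) lies ahead of the fingers. Teapot is at (273,85) and the yellow tray's corners are around (91,40)–(202,168).

```bash
python3 - <<'E'
from rig import r
from h import *
c=r.get_calibration("wrist")
print(cast(c,[(270,161)],.085),cast(c,[(270,161)],.07), "teapot",cast(c,[(272,84)],.105))
w=cast(c,[(91,40),(178,30),(202,168),(124,180)],.018)[:,:2]
print(w.round(4).tolist(),w.mean(0))
E
```

```text
[[ 0.61574361 -0.26354067  0.085     ]] [[ 0.61637641 -0.2663349   0.07      ]] teapot [[ 0.61612344 -0.16557627  0.105     ]]
[[0.3563, -0.0983], [0.4839, -0.0855], [0.5067, -0.2878], [0.3752, -0.3083]] [ 0.43055039 -0.19497292]
```

>>> carry_out([
  {"claw":0.085,"tx":0.014,"ty":0.002,"tz":-0.036,"wx":0,"wy":0,"wz":0},
  {"claw":0.085,"tx":0,"ty":0,"tz":-0.04,"wx":0,"wy":0,"wz":0},
  {"claw":0.085,"tx":0,"ty":0,"tz":-0.04,"wx":0,"wy":0,"wz":0},
  {"claw":0.085,"tx":0,"ty":0,"tz":-0.04,"wx":0,"wy":0,"wz":0},
  {"claw":0.085,"tx":0,"ty":0,"tz":-0.02,"wx":0,"wy":0,"wz":0},
  {"claw":0.085,"tx":0,"ty":0,"tz":0,"wx":0,"wy":0,"wz":0},
  {"claw":0.085,"tx":0,"ty":0,"tz":0,"wx":0,"wy":0,"wz":0},
])

```text
t: 1.98
tool_pos: [0.6122, -0.2657, 0.1356]
tcp_rot: [0.708, 0.707, -0.0, -0.0]
contact_force: [0.7, -0.8, 0.7]
finger_gap: 0.0846
finger_force: 0.0
```

```bash
python3 - <<'E'
from rig import r
from h import *
im=r.read_camera("wrist");cv2.imwrite("pics/w2.png",im[:,:,::-1]);s=r.read_state();print(s['tool_pos'],s['tcp_rot'])
E
```

```text
[ 0.61338301 -0.26598817  0.13800728] [7.07454308e-01 7.06757223e-01 4.80880260e-04 1.54875618e-03]
```

View pics/w2.png

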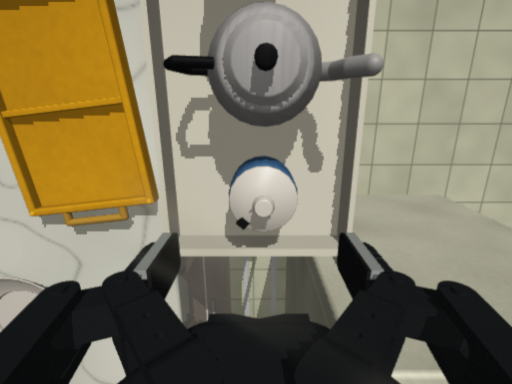

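The pot (263,200) is well between the fingers (columns 160 and 358), about 3 mm toward +x. Going down and gripping.

>>> carry_out([
  {"claw":0.085,"tx":0.003,"ty":0.001,"tz":-0.034,"wx":0,"wy":0,"wz":0},
  {"claw":0.085,"tx":0,"ty":0,"tz":-0.03,"wx":0,"wy":0,"wz":0},
  {"claw":0.085,"tx":0,"ty":0,"tz":-0.03,"wx":0,"wy":0,"wz":0},
  {"claw":0.085,"tx":0,"ty":0,"tz":-0.02,"wx":0,"wy":0,"wz":0},
  {"claw":0.07,"tx":0,"ty":0,"tz":0,"wx":0,"wy":0,"wz":0},
  {"claw":0.04,"tx":0,"ty":0,"tz":0,"wx":0,"wy":0,"wz":0},
  {"claw":0.04,"tx":0,"ty":0,"tz":0,"wx":0,"wy":0,"wz":0},
  {"claw":0.04,"tx":0,"ty":0,"tz":0,"wx":0,"wy":0,"wz":0},
])

```text
t: 2.7
tool_pos: [0.6179, -0.265, 0.0251]
tcp_rot: [0.707, 0.707, 0.001, 0.003]
contact_force: [0.4, -1.0, -0.1]
finger_gap: 0.0586
finger_force: 64.7
```

>>> carry_out([
  {"claw":0.04,"tx":0,"ty":0,"tz":0,"wx":0,"wy":0,"wz":0},
  {"claw":0.04,"tx":0,"ty":0,"tz":0,"wx":0,"wy":0,"wz":0},
  {"claw":0.04,"tx":0,"ty":0,"tz":0,"wx":0,"wy":0,"wz":0},
])

```text
t: 2.95
tool_pos: [0.6179, -0.265, 0.025]
tcp_rot: [0.707, 0.707, 0.001, 0.003]
contact_force: [0.7, -0.3, 6.6]
finger_gap: 0.058
finger_force: 65.3
```

>>> carry_out([
  {"claw":0.04,"tx":0,"ty":0,"tz":0.02,"wx":0,"wy":0,"wz":0},
  {"claw":0.04,"tx":0,"ty":0,"tz":0.04,"wx":0,"wy":0,"wz":0},
  {"claw":0.04,"tx":0,"ty":0,"tz":0.04,"wx":0,"wy":0,"wz":0},
  {"claw":0.04,"tx":-0.01,"ty":0,"tz":0.03,"wx":0,"wy":0,"wz":0},
  {"claw":0.04,"tx":-0.02,"ty":0.015,"tz":0.02,"wx":0,"wy":0,"wz":0},
  {"claw":0.04,"tx":-0.025,"ty":0.03,"tz":0,"wx":0,"wy":0,"wz":0},
  {"claw":0.04,"tx":-0.025,"ty":0.03,"tz":0,"wx":0,"wy":0,"wz":0},
  {"claw":0.04,"tx":-0.025,"ty":0.03,"tz":0,"wx":0,"wy":0,"wz":0},
])

```text
t: 3.62
tool_pos: [0.5101, -0.1582, 0.1722]
tcp_rot: [0.707, 0.707, 0.0, 0.001]
contact_force: [-0.0, 0.6, -2.2]
finger_gap: 0.058
finger_force: 65.3
```

>>> carry_out([
  {"claw":0.04,"tx":-0.022,"ty":0.034,"tz":0,"wx":0,"wy":0,"wz":0},
  {"claw":0.04,"tx":-0.022,"ty":0.034,"tz":0,"wx":0,"wy":0,"wz":0},
  {"claw":0.04,"tx":-0.022,"ty":0.034,"tz":0,"wx":0,"wy":0,"wz":0},
  {"claw":0.04,"tx":-0.02,"ty":0.034,"tz":0,"wx":0,"wy":0,"wz":0},
  {"claw":0.04,"tx":-0.02,"ty":0.034,"tz":0,"wx":0,"wy":0,"wz":0},
  {"claw":0.04,"tx":0,"ty":0.03,"tz":0,"wx":0,"wy":0,"wz":0},
  {"claw":0.04,"tx":0,"ty":0.018,"tz":0,"wx":0,"wy":0,"wz":0},
  {"claw":0.04,"tx":0,"ty":0,"tz":0,"wx":0,"wy":0,"wz":0},
])

```text
t: 4.28
tool_pos: [0.4049, 0.0618, 0.1724]
tcp_rot: [0.706, 0.708, 0.001, 0.0]
contact_force: [-0.5, -0.3, -2.5]
finger_gap: 0.0582
finger_force: 65.5
```

```bash
python3 - <<'E'
from rig import r
from h import *
c=r.get_calibration("wrist");im=r.read_camera("wrist");cv2.imwrite("pics/w3.png",im[:,:,::-1]);s=r.read_state();print(s['tool_pos'],s['tcp_rot'],s['finger_gap'],c['xyz'],c['rotation'])
E
```

```text
[0.40515377 0.06027358 0.17223734] [7.05962889e-01 7.08248160e-01 7.46580208e-04 6.21006182e-04] 0.05840026050814745 [0.40503138 0.13354378 0.31502993] [0.98996056 0.00174103 0.00132817 0.1413269 ]
```

View pics/w3.png

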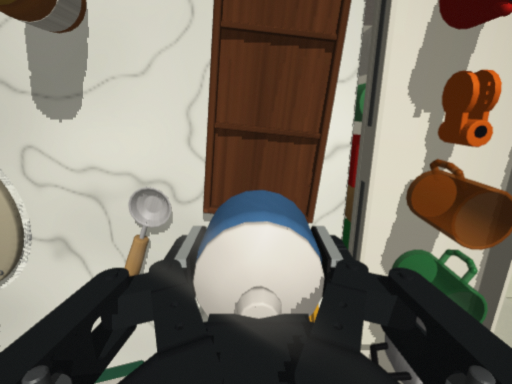

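The sugar pot hangs upright in the grip at (258,260). Walnut ribs are at (218,131)–(322,137) and (222,32)–(340,38), and the tray's near end is just under the pot.

```bash
python3 - <<'E'
from rig import r
from h import *
c=r.get_calibration("wrist")
w=cast(c,[(217,131),(323,138),(221,31),(341,38)],.016)[:,:2];a=w[:2].mean(0);b=w[2:].mean(0)
d=b-a;L=np.linalg.norm(d);d/=L;m=(a+b)/2
print(w.round(4).tolist(),"riblen",L,"centre",m,"yaw",np.degrees(np.arctan2(-d[0],d[1])),[(m+d*k).round(4).tolist() for k in(-.098,0,.098)])
E
```

```text
[[0.361, 0.1093], [0.4769, 0.1021], [0.3688, 0.2063], [0.488, 0.2005]] riblen 0.0981419983513465 centre [0.42367478 0.15458177] yaw -5.497657493063558 [[0.4143, 0.057], [0.4237, 0.1546], [0.4331, 0.2521]]
```

>>> carry_out([
  {"claw":0.04,"tx":0.007,"ty":-0.003,"tz":-0.02,"wx":0,"wy":0,"wz":0},
  {"claw":0.04,"tx":0,"ty":0,"tz":-0.035,"wx":0,"wy":0,"wz":0},
  {"claw":0.04,"tx":0,"ty":0,"tz":-0.035,"wx":0,"wy":0,"wz":0},
  {"claw":0.04,"tx":0,"ty":0,"tz":-0.03,"wx":0,"wy":0,"wz":0},
  {"claw":0.04,"tx":0,"ty":0,"tz":-0.02,"wx":0,"wy":0,"wz":0},
  {"claw":0.04,"tx":0,"ty":0,"tz":-0.007,"wx":0,"wy":0,"wz":0},
  {"claw":0.04,"tx":0,"ty":0,"tz":-0.003,"wx":0,"wy":0,"wz":0},
  {"claw":0.04,"tx":0,"ty":0,"tz":0,"wx":0,"wy":0,"wz":0},
])

```text
t: 5.0
tool_pos: [0.4129, 0.0554, 0.0221]
tcp_rot: [0.707, 0.707, 0.0, 0.0]
contact_force: [0.2, -0.0, -2.4]
finger_gap: 0.0583
finger_force: 65.6
```

>>> carry_out([
  {"claw":0.04,"tx":0,"ty":0,"tz":-0.001,"wx":0,"wy":0,"wz":0},
  {"claw":0.065,"tx":0,"ty":0,"tz":0,"wx":0,"wy":0,"wz":0},
  {"claw":0.08,"tx":0,"ty":0,"tz":0,"wx":0,"wy":0,"wz":0},
  {"claw":0.08,"tx":0,"ty":0,"tz":0,"wx":0,"wy":0,"wz":0},
  {"claw":0.08,"tx":0,"ty":0,"tz":0,"wx":0,"wy":0,"wz":0},
  {"claw":0.08,"tx":0,"ty":0,"tz":0.02,"wx":0,"wy":0,"wz":0},
  {"claw":0.085,"tx":0,"ty":0,"tz":0.035,"wx":0,"wy":0,"wz":0},
  {"claw":0.085,"tx":0,"ty":0,"tz":0.04,"wx":0,"wy":0,"wz":0},
])

```text
t: 5.67
tool_pos: [0.4108, 0.0559, 0.115]
tcp_rot: [0.707, 0.707, -0.002, -0.001]
contact_force: [1.3, 0.3, 0.2]
finger_gap: 0.0849
finger_force: 0.0
```

>>> carry_out([
  {"claw":0.085,"tx":0,"ty":0,"tz":0.04,"wx":0,"wy":0,"wz":0},
  {"claw":0.085,"tx":0.03,"ty":-0.01,"tz":0.02,"wx":0,"wy":0,"wz":0},
  {"claw":0.085,"tx":0.035,"ty":-0.005,"tz":0,"wx":0,"wy":0,"wz":0},
  {"claw":0.085,"tx":0.035,"ty":-0.005,"tz":0,"wx":0,"wy":0,"wz":0},
  {"claw":0.085,"tx":0.035,"ty":0,"tz":0,"wx":0,"wy":0,"wz":0},
  {"claw":0.085,"tx":0.035,"ty":0,"tz":0,"wx":0,"wy":0,"wz":0},
  {"claw":0.085,"tx":0.025,"ty":0,"tz":0,"wx":0,"wy":0,"wz":0},
  {"claw":0.085,"tx":0,"ty":0,"tz":0,"wx":0,"wy":0,"wz":0},
])

```text
t: 6.33
tool_pos: [0.6099, 0.0357, 0.1733]
tcp_rot: [0.707, 0.707, -0.0, -0.001]
contact_force: [-0.2, -0.1, -0.2]
finger_gap: 0.0849
finger_force: 0.0
```

```bash
python3 - <<'E'
from rig import r
from h import *
c=r.get_calibration("wrist");im=r.read_camera("wrist");cv2.imwrite("pics/w4.png",im[:,:,::-1]);s=r.read_state();print(s['tool_pos'],s['tcp_rot'],s['finger_gap'],c['xyz'],c['rotation'])
E
```

```text
[0.60828554 0.03586322 0.17369194] [ 0.70715666  0.70705614 -0.00071939 -0.00074509] 0.08490201975870024 [0.61086561 0.10769162 0.31575828] [ 9.89870586e-01 -8.72926951e-05 -8.67950883e-04  1.41969936e-01]
```

View pics/w4.png

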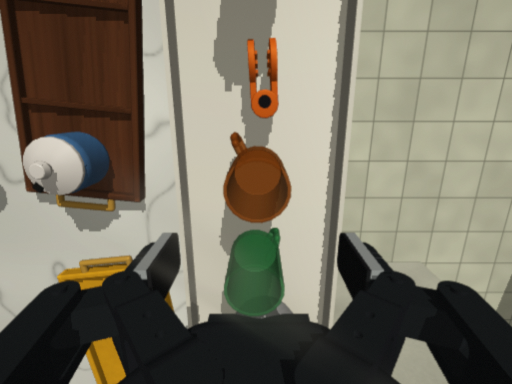

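The sugar pot stands in the walnut tray's end bay (65,165). The amber mug's rim is at (257,200) with its handle upper left (237,143). The green mug's rim is at (254,290) and the squeezer runs (262,40)–(264,115).

```bash
python3 - <<'E'
from rig import r
from h import *
c=r.get_calibration("wrist")
print("amb rim",cast(c,[(257.5,190)],.092),"floor",cast(c,[(258.5,177)],.016))
im=cv2.imread("pics/w4.png");hsv=cv2.cvtColor(im,cv2.COLOR_BGR2HSV);H,S=hsv[...,0],hsv[...,1]
m=(H<16)&(S>120); a=m.copy();a[:,:215]=0;a[:,300:]=0;a[:146]=0;a[230:]=0
b=blob(a)[:,0];print("amb bbox",b.min(0),b.max(0))
q=m.copy();q[:,:235]=0;q[:,290:]=0;q[122:]=0;b=blob(q);rc=cv2.minAreaRect(b);print("sq",rc,cast(c,[rc[0]],.04),cast(c,cv2.boxPoints(rc),.05).round(3).tolist())
print("green rim",cast(c,[(254,285)],.092),"floor",cast(c,[(255,251)],.016))
print("pot knob",cast(c,[(40,170)],.082), "lid", cast(c,[(55,168)],.07))
E
```

```text
amb rim [[0.60810597 0.04038564 0.092     ]] floor [[0.60886219 0.03310671 0.016     ]]
amb bbox [224 146] [290 222]
sq ((262.21270751953125, 77.64622497558594), (78.95539855957031, 29.131654739379883), 88.66777801513672) [[0.6124381  0.13672573 0.04      ]] [[0.598, 0.168, 0.05], [0.624, 0.169, 0.05], [0.627, 0.101, 0.05], [0.599, 0.1, 0.05]]
green rim [[ 0.60461325 -0.05585326  0.092     ]] floor [[ 0.60450064 -0.0619152   0.016     ]]
pot knob [[0.41410574 0.05590441 0.082     ]] lid [[0.41863632 0.05515644 0.07      ]]
```

>>> carry_out([
  {"claw":0.085,"tx":0,"ty":0,"tz":-0.03,"wx":0,"wy":0,"wz":0},
  {"claw":0.085,"tx":0,"ty":0,"tz":-0.04,"wx":0,"wy":0,"wz":0},
  {"claw":0.085,"tx":0,"ty":0,"tz":-0.04,"wx":0,"wy":0,"wz":0},
  {"claw":0.085,"tx":0,"ty":0,"tz":-0.03,"wx":0,"wy":0,"wz":0},
  {"claw":0.07,"tx":0,"ty":0,"tz":0,"wx":0,"wy":0,"wz":0},
  {"claw":0.04,"tx":0,"ty":0,"tz":0,"wx":0,"wy":0,"wz":0},
  {"claw":0.04,"tx":0,"ty":0,"tz":0,"wx":0,"wy":0,"wz":0},
  {"claw":0.04,"tx":0,"ty":0,"tz":0,"wx":0,"wy":0,"wz":0},
])

```text
t: 7.05
tool_pos: [0.6082, 0.036, 0.038]
tcp_rot: [0.707, 0.707, 0.001, 0.001]
contact_force: [0.7, 1.0, -1.2]
finger_gap: 0.0592
finger_force: 59.9
```

>>> carry_out([
  {"claw":0.04,"tx":0,"ty":0,"tz":0,"wx":0,"wy":0,"wz":0},
  {"claw":0.04,"tx":0,"ty":0,"tz":0,"wx":0,"wy":0,"wz":0},
  {"claw":0.04,"tx":0,"ty":0,"tz":0,"wx":0,"wy":0,"wz":0},
])

```text
t: 7.3
tool_pos: [0.6078, 0.036, 0.0366]
tcp_rot: [0.707, 0.707, 0.001, 0.001]
contact_force: [-1.3, -0.5, 2.4]
finger_gap: 0.0595
finger_force: 60.1
```

>>> carry_out([
  {"claw":0.04,"tx":0,"ty":0,"tz":0.02,"wx":0,"wy":0,"wz":0},
  {"claw":0.04,"tx":0,"ty":0,"tz":0.04,"wx":0,"wy":0,"wz":0},
  {"claw":0.04,"tx":0,"ty":0,"tz":0.04,"wx":0,"wy":0,"wz":0},
  {"claw":0.04,"tx":-0.01,"ty":0.01,"tz":0.03,"wx":0,"wy":0,"wz":0},
  {"claw":0.04,"tx":-0.027,"ty":0.014,"tz":0.01,"wx":0,"wy":0,"wz":0},
  {"claw":0.04,"tx":-0.03,"ty":0.019,"tz":0,"wx":0,"wy":0,"wz":0},
  {"claw":0.04,"tx":-0.03,"ty":0.019,"tz":0,"wx":0,"wy":0,"wz":0},
  {"claw":0.04,"tx":-0.03,"ty":0.019,"tz":0,"wx":0,"wy":0,"wz":0},
])

```text
t: 7.97
tool_pos: [0.4789, 0.1175, 0.1756]
tcp_rot: [0.707, 0.707, 0.0, 0.0]
contact_force: [-0.2, -0.1, -1.2]
finger_gap: 0.0597
finger_force: 60.5
```

>>> carry_out([
  {"claw":0.04,"tx":-0.03,"ty":0.019,"tz":0,"wx":0,"wy":0,"wz":0},
  {"claw":0.04,"tx":-0.03,"ty":0.019,"tz":-0.01,"wx":0,"wy":0,"wz":0},
  {"claw":0.04,"tx":0,"ty":0,"tz":-0.03,"wx":0,"wy":0,"wz":0},
  {"claw":0.04,"tx":0,"ty":0,"tz":-0.035,"wx":0,"wy":0,"wz":0},
  {"claw":0.04,"tx":0,"ty":0,"tz":-0.035,"wx":0,"wy":0,"wz":0},
  {"claw":0.04,"tx":0,"ty":0,"tz":-0.02,"wx":0,"wy":0,"wz":0},
  {"claw":0.04,"tx":0,"ty":0,"tz":0,"wx":0,"wy":0,"wz":0},
  {"claw":0.04,"tx":0,"ty":0,"tz":0,"wx":0,"wy":0,"wz":0},
])

```text
t: 8.63
tool_pos: [0.4198, 0.1548, 0.0452]
tcp_rot: [0.707, 0.707, -0.001, -0.0]
contact_force: [0.3, -0.1, -0.4]
finger_gap: 0.0594
finger_force: 60.6
```

Lower 11 mm, release and retreat toward the squeezer.

>>> carry_out([
  {"claw":0.04,"tx":0,"ty":0,"tz":-0.008,"wx":0,"wy":0,"wz":0},
  {"claw":0.04,"tx":0,"ty":0,"tz":-0.003,"wx":0,"wy":0,"wz":0},
  {"claw":0.04,"tx":0,"ty":0,"tz":-0.001,"wx":0,"wy":0,"wz":0},
  {"claw":0.065,"tx":0,"ty":0,"tz":0,"wx":0,"wy":0,"wz":0},
  {"claw":0.08,"tx":0,"ty":0,"tz":0,"wx":0,"wy":0,"wz":0},
  {"claw":0.08,"tx":0,"ty":0,"tz":0,"wx":0,"wy":0,"wz":0},
  {"claw":0.08,"tx":0,"ty":0,"tz":0,"wx":0,"wy":0,"wz":0},
  {"claw":0.08,"tx":0,"ty":0,"tz":0.02,"wx":0,"wy":0,"wz":0},
])

```text
t: 9.3
tool_pos: [0.4181, 0.1543, 0.0505]
tcp_rot: [0.707, 0.707, -0.003, -0.002]
contact_force: [-1.0, 0.5, -1.0]
finger_gap: 0.08
finger_force: 0.0
```

>>> carry_out([
  {"claw":0.08,"tx":0,"ty":0,"tz":0.04,"wx":0,"wy":0,"wz":0},
  {"claw":0.08,"tx":0,"ty":0,"tz":0.04,"wx":0,"wy":0,"wz":0},
  {"claw":0.07,"tx":0.01,"ty":-0.004,"tz":0.03,"wx":0,"wy":0,"wz":0},
  {"claw":0.07,"tx":0.035,"ty":-0.005,"tz":0.01,"wx":0,"wy":0,"wz":0},
  {"claw":0.07,"tx":0.038,"ty":-0.005,"tz":0,"wx":0,"wy":0,"wz":0},
  {"claw":0.07,"tx":0.038,"ty":-0.005,"tz":0,"wx":0,"wy":0,"wz":0},
  {"claw":0.07,"tx":0.038,"ty":0,"tz":0,"wx":0,"wy":0,"wz":0},
  {"claw":0.07,"tx":0.033,"ty":0,"tz":0,"wx":0,"wy":0,"wz":0},
])

```text
t: 9.97
tool_pos: [0.6143, 0.1354, 0.1732]
tcp_rot: [0.707, 0.707, 0.0, 0.0]
contact_force: [0.3, 0.8, 0.6]
finger_gap: 0.0699
finger_force: 0.0
```

>>> carry_out([
  {"claw":0.07,"tx":0,"ty":0,"tz":0,"wx":0,"wy":0,"wz":0},
  {"claw":0.07,"tx":0,"ty":0,"tz":0,"wx":0,"wy":0,"wz":0},
])

```text
t: 10.13
tool_pos: [0.6128, 0.1356, 0.1712]
tcp_rot: [0.707, 0.707, -0.001, -0.001]
contact_force: [-0.2, 0.0, 0.6]
finger_gap: 0.0701
finger_force: 0.0
```

```bash
python3 - <<'E'
from rig import r
from h import *
c=r.get_calibration("wrist");im=r.read_camera("wrist");cv2.imwrite("pics/w5.png",im[:,:,::-1]);s=r.read_state();print(s['tool_pos'],s['tcp_rot'],s['finger_gap'])
E
```

```text
[0.61211264 0.13589249 0.172522  ] [ 7.07173148e-01  7.07040003e-01 -5.94454227e-04 -4.68575643e-04] 0.07011905528494145
```

View pics/w5.png

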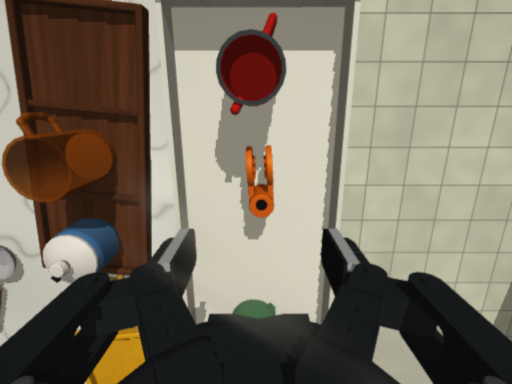

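The amber mug stands in the middle bay (90,155 at its foot). The squeezer is at (260,180), straight and centred between the fingers. The red jug's rim is at (251,67), handle up-right and lip at (236,108).

```bash
python3 - <<'E'
from rig import r
from h import *
c=r.get_calibration("wrist")
print("jug",cast(c,[(251,67)],.082),"floor",cast(c,[(250,71)],.016),"sq",cast(c,[(260,180)],.045),"amber foot",cast(c,[(90,156)],.01))
E
```

```text
jug [[0.6068464  0.24014266 0.082     ]] floor [[0.60403406 0.2454909  0.016     ]] sq [[0.61434038 0.13744697 0.045     ]] amber foot [[0.42020738 0.15661488 0.01      ]]
```

>>> carry_out([
  {"claw":0.07,"tx":0.001,"ty":0,"tz":-0.03,"wx":0,"wy":0,"wz":0},
  {"claw":0.07,"tx":0,"ty":0,"tz":-0.04,"wx":0,"wy":0,"wz":0},
  {"claw":0.07,"tx":0,"ty":0,"tz":-0.04,"wx":0,"wy":0,"wz":0},
  {"claw":0.07,"tx":0,"ty":0,"tz":-0.03,"wx":0,"wy":0,"wz":0},
  {"claw":0.07,"tx":0,"ty":0,"tz":-0.01,"wx":0,"wy":0,"wz":0},
  {"claw":0.05,"tx":0,"ty":0,"tz":0,"wx":0,"wy":0,"wz":0},
  {"claw":0.03,"tx":0,"ty":0,"tz":0,"wx":0,"wy":0,"wz":0},
  {"claw":0.01,"tx":0,"ty":0,"tz":0,"wx":0,"wy":0,"wz":0},
])

```text
t: 10.85
tool_pos: [0.6149, 0.1364, 0.0271]
tcp_rot: [0.707, 0.707, 0.002, 0.002]
contact_force: [0.5, -0.4, 0.6]
finger_gap: 0.0345
finger_force: 0.0
```

>>> carry_out([
  {"claw":0.01,"tx":0,"ty":0,"tz":0,"wx":0,"wy":0,"wz":0},
  {"claw":0.01,"tx":0,"ty":0,"tz":0,"wx":0,"wy":0,"wz":0},
  {"claw":0.01,"tx":0,"ty":0,"tz":0,"wx":0,"wy":0,"wz":0},
  {"claw":0.01,"tx":0,"ty":0,"tz":0,"wx":0,"wy":0,"wz":0},
])

```text
t: 11.18
tool_pos: [0.6153, 0.1365, 0.0272]
tcp_rot: [0.707, 0.707, 0.003, 0.002]
contact_force: [-1.2, 0.1, 7.7]
finger_gap: 0.0251
finger_force: 59.4
```

>>> carry_out([
  {"claw":0.01,"tx":0,"ty":0,"tz":0.02,"wx":0,"wy":0,"wz":0},
  {"claw":0.01,"tx":0,"ty":0,"tz":0.04,"wx":0,"wy":0,"wz":0},
  {"claw":0.01,"tx":0,"ty":0,"tz":0.04,"wx":0,"wy":0,"wz":0},
  {"claw":0.01,"tx":-0.01,"ty":0.01,"tz":0.03,"wx":0,"wy":0,"wz":0},
  {"claw":0.01,"tx":-0.024,"ty":0.011,"tz":0.01,"wx":0,"wy":0,"wz":0},
  {"claw":0.01,"tx":-0.03,"ty":0.019,"tz":0,"wx":0,"wy":0,"wz":0},
  {"claw":0.01,"tx":-0.03,"ty":0.019,"tz":0,"wx":0,"wy":0,"wz":0},
  {"claw":0.01,"tx":-0.03,"ty":0.019,"tz":0,"wx":0,"wy":0,"wz":0},
])

```text
t: 11.85
tool_pos: [0.4883, 0.2145, 0.165]
tcp_rot: [0.707, 0.707, 0.001, 0.001]
contact_force: [0.3, 0.0, -0.4]
finger_gap: 0.025
finger_force: 58.8
```

>>> carry_out([
  {"claw":0.01,"tx":-0.03,"ty":0.019,"tz":0,"wx":0,"wy":0,"wz":0},
  {"claw":0.01,"tx":-0.03,"ty":0.019,"tz":-0.01,"wx":0,"wy":0,"wz":0},
  {"claw":0.01,"tx":0,"ty":0,"tz":-0.03,"wx":0,"wy":0,"wz":0},
  {"claw":0.01,"tx":0,"ty":0,"tz":-0.035,"wx":0,"wy":0,"wz":0},
  {"claw":0.01,"tx":0,"ty":0,"tz":-0.035,"wx":0,"wy":0,"wz":0},
  {"claw":0.01,"tx":0,"ty":0,"tz":-0.02,"wx":0,"wy":0,"wz":0},
  {"claw":0.01,"tx":0,"ty":0,"tz":0,"wx":0,"wy":0,"wz":0},
  {"claw":0.01,"tx":0,"ty":0,"tz":0,"wx":0,"wy":0,"wz":0},
])

```text
t: 12.52
tool_pos: [0.4294, 0.252, 0.034]
tcp_rot: [0.707, 0.707, -0.0, 0.0]
contact_force: [0.7, 1.1, 0.7]
finger_gap: 0.0249
finger_force: 58.9
```

>>> carry_out([
  {"claw":0.01,"tx":0,"ty":0,"tz":-0.007,"wx":0,"wy":0,"wz":0},
  {"claw":0.01,"tx":0,"ty":0,"tz":-0.003,"wx":0,"wy":0,"wz":0},
  {"claw":0.01,"tx":0,"ty":0,"tz":-0.001,"wx":0,"wy":0,"wz":0},
  {"claw":0.03,"tx":0,"ty":0,"tz":0,"wx":0,"wy":0,"wz":0},
  {"claw":0.06,"tx":0,"ty":0,"tz":0,"wx":0,"wy":0,"wz":0},
  {"claw":0.06,"tx":0,"ty":0,"tz":0,"wx":0,"wy":0,"wz":0},
  {"claw":0.06,"tx":0,"ty":0,"tz":0,"wx":0,"wy":0,"wz":0},
  {"claw":0.06,"tx":0,"ty":0,"tz":0.02,"wx":0,"wy":0,"wz":0},
])

```text
t: 13.18
tool_pos: [0.4271, 0.2509, 0.0392]
tcp_rot: [0.707, 0.707, -0.003, -0.001]
contact_force: [0.1, 0.6, -0.5]
finger_gap: 0.0601
finger_force: 0.0
```

>>> carry_out([
  {"claw":0.06,"tx":0,"ty":0,"tz":0.04,"wx":0,"wy":0,"wz":0},
  {"claw":0.07,"tx":0,"ty":0,"tz":0.04,"wx":0,"wy":0,"wz":0},
  {"claw":0.085,"tx":0.01,"ty":0,"tz":0.03,"wx":0,"wy":0,"wz":0},
  {"claw":0.085,"tx":0.025,"ty":-0.008,"tz":0.02,"wx":0,"wy":0,"wz":0},
  {"claw":0.085,"tx":0.035,"ty":-0.005,"tz":0,"wx":0,"wy":0,"wz":0},
  {"claw":0.085,"tx":0.035,"ty":0,"tz":0,"wx":0,"wy":0,"wz":0},
  {"claw":0.085,"tx":0.035,"ty":0,"tz":0,"wx":0,"wy":0,"wz":0},
  {"claw":0.085,"tx":0.035,"ty":0,"tz":0,"wx":0,"wy":0,"wz":0},
])

```text
t: 13.85
tool_pos: [0.6058, 0.2387, 0.1725]
tcp_rot: [0.707, 0.707, 0.0, 0.0]
contact_force: [0.9, 1.0, 0.2]
finger_gap: 0.085
finger_force: 0.0
```

>>> carry_out([
  {"claw":0.085,"tx":0,"ty":0,"tz":0,"wx":0,"wy":0,"wz":0},
  {"claw":0.085,"tx":0,"ty":0,"tz":0,"wx":0,"wy":0,"wz":0},
])

```text
t: 14.02
tool_pos: [0.6049, 0.2384, 0.17]
tcp_rot: [0.708, 0.707, -0.001, -0.001]
contact_force: [0.1, 0.3, 0.0]
finger_gap: 0.0851
finger_force: 0.0
```

```bash
python3 - <<'E'
from rig import r
from h import *
c=r.get_calibration("wrist");im=r.read_camera("wrist");cv2.imwrite("pics/w6.png",im[:,:,::-1]);s=r.read_state();print(s['tool_pos'],s['tcp_rot'],s['finger_gap'],s['qpos'])
E
```

```text
[0.60410458 0.23882755 0.17137622] [ 7.07240438e-01  7.06972594e-01 -7.26078859e-04 -4.32293340e-04] 0.08494644641070183 [3.19597070e-01 4.30249168e-01 1.07876804e+00 1.20817632e-04
 1.63426119e+00 3.19983420e-01]
```

View pics/w6.png

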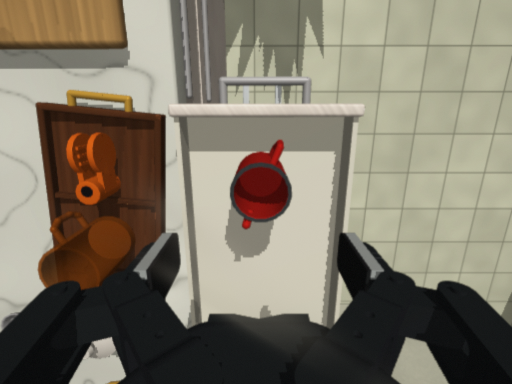

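The squeezer stands in the far bay (95,168), upright. The jug's rim is at (261,192), between the fingers.

```bash
python3 - <<'E'
from rig import r
from h import *
c=r.get_calibration("wrist")
print("jug",cast(c,[(261,193)],.082),"sq",cast(c,[(95,170)],.04))
E
```

```text
jug [[0.60707931 0.23819756 0.082     ]] sq [[0.43451529 0.25010001 0.04      ]]
```

>>> carry_out([
  {"claw":0.085,"tx":0.002,"ty":0,"tz":-0.03,"wx":0,"wy":0,"wz":0},
  {"claw":0.085,"tx":0,"ty":0,"tz":-0.04,"wx":0,"wy":0,"wz":0},
  {"claw":0.085,"tx":0,"ty":0,"tz":-0.04,"wx":0,"wy":0,"wz":0},
  {"claw":0.085,"tx":0,"ty":0,"tz":-0.03,"wx":0,"wy":0,"wz":0},
  {"claw":0.07,"tx":0,"ty":0,"tz":0,"wx":0,"wy":0,"wz":0},
  {"claw":0.04,"tx":0,"ty":0,"tz":0,"wx":0,"wy":0,"wz":0},
  {"claw":0.03,"tx":0,"ty":0,"tz":0,"wx":0,"wy":0,"wz":0},
  {"claw":0.03,"tx":0,"ty":0,"tz":0,"wx":0,"wy":0,"wz":0},
])

```text
t: 14.73
tool_pos: [0.6078, 0.2397, 0.0365]
tcp_rot: [0.707, 0.707, 0.003, 0.001]
contact_force: [-0.3, 0.3, -1.3]
finger_gap: 0.0547
finger_force: 63.3
```

>>> carry_out([
  {"claw":0.03,"tx":0,"ty":0,"tz":0,"wx":0,"wy":0,"wz":0},
  {"claw":0.03,"tx":0,"ty":0,"tz":0,"wx":0,"wy":0,"wz":0},
  {"claw":0.03,"tx":0,"ty":0,"tz":0,"wx":0,"wy":0,"wz":0},
  {"claw":0.03,"tx":0,"ty":0,"tz":0,"wx":0,"wy":0,"wz":0},
])

```text
t: 15.07
tool_pos: [0.6077, 0.2396, 0.0357]
tcp_rot: [0.707, 0.707, 0.002, 0.001]
contact_force: [-2.0, -0.0, 8.3]
finger_gap: 0.0539
finger_force: 63.9
```

>>> carry_out([
  {"claw":0.03,"tx":0,"ty":0,"tz":0.02,"wx":0,"wy":0,"wz":0},
  {"claw":0.03,"tx":0,"ty":0,"tz":0.04,"wx":0,"wy":0,"wz":0},
  {"claw":0.03,"tx":0,"ty":0,"tz":0.04,"wx":0,"wy":0,"wz":0},
  {"claw":0.03,"tx":-0.01,"ty":-0.01,"tz":0.035,"wx":0,"wy":0,"wz":0},
  {"claw":0.03,"tx":-0.015,"ty":-0.024,"tz":0.02,"wx":0,"wy":0,"wz":0},
  {"claw":0.03,"tx":-0.015,"ty":-0.035,"tz":0,"wx":0,"wy":0,"wz":0},
  {"claw":0.03,"tx":-0.015,"ty":-0.035,"tz":0,"wx":0,"wy":0,"wz":0},
  {"claw":0.03,"tx":-0.015,"ty":-0.035,"tz":0,"wx":0,"wy":0,"wz":0},
])

```text
t: 15.73
tool_pos: [0.5356, 0.0989, 0.1886]
tcp_rot: [0.707, 0.707, 0.001, 0.001]
contact_force: [-0.3, -0.4, -1.7]
finger_gap: 0.0546
finger_force: 63.9
```

>>> carry_out([
  {"claw":0.03,"tx":-0.015,"ty":-0.037,"tz":0,"wx":0,"wy":0,"wz":0},
  {"claw":0.03,"tx":-0.015,"ty":-0.037,"tz":0,"wx":0,"wy":0,"wz":0},
  {"claw":0.03,"tx":-0.015,"ty":-0.037,"tz":0,"wx":0,"wy":0,"wz":0},
  {"claw":0.03,"tx":-0.015,"ty":-0.037,"tz":0,"wx":0,"wy":0,"wz":0},
  {"claw":0.03,"tx":-0.015,"ty":-0.037,"tz":0,"wx":0,"wy":0,"wz":0},
  {"claw":0.03,"tx":-0.015,"ty":-0.037,"tz":0,"wx":0,"wy":0,"wz":0},
  {"claw":0.03,"tx":-0.015,"ty":-0.037,"tz":0,"wx":0,"wy":0,"wz":0},
  {"claw":0.03,"tx":0,"ty":-0.035,"tz":0,"wx":0,"wy":0,"wz":0},
])

```text
t: 16.4
tool_pos: [0.4294, -0.1959, 0.1887]
tcp_rot: [0.707, 0.707, 0.0, 0.001]
contact_force: [-0.1, 0.2, -1.8]
finger_gap: 0.0542
finger_force: 64.0
```

>>> carry_out([
  {"claw":0.03,"tx":0,"ty":-0.03,"tz":0,"wx":0,"wy":0,"wz":0},
  {"claw":0.03,"tx":0,"ty":-0.02,"tz":0,"wx":0,"wy":0,"wz":0},
  {"claw":0.03,"tx":0,"ty":0,"tz":0,"wx":0,"wy":0,"wz":0},
  {"claw":0.03,"tx":0,"ty":0,"tz":0,"wx":0,"wy":0,"wz":0},
])

```text
t: 16.73
tool_pos: [0.4311, -0.2447, 0.1878]
tcp_rot: [0.708, 0.706, 0.0, 0.0]
contact_force: [-0.1, 0.8, -1.2]
finger_gap: 0.0546
finger_force: 64.0
```

```bash
python3 - <<'E'
from rig import r
from h import *
c=r.get_calibration("wrist");im=r.read_camera("wrist");cv2.imwrite("pics/w7.png",im[:,:,::-1]);s=r.read_state();print(s['tool_pos'],s['tcp_rot'],s['finger_gap'],s['qpos'])
E
```

```text
[ 0.43121197 -0.24393089  0.18773468] [7.07328512e-01 7.06884918e-01 2.18983537e-04 2.03575387e-04] 0.05440028426055161 [-5.89556163e-01 -1.49951064e-02  1.55550574e+00  3.50370023e-04
  1.60059732e+00 -5.88918301e-01]
```

View pics/w7.png

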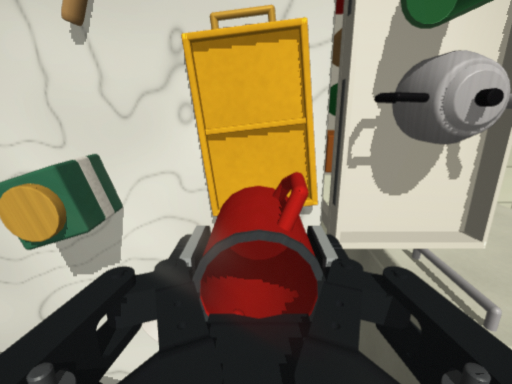

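The jug hangs upright at (260,260). The yellow tray's rib runs (203,131)–(308,121), its far corners are (183,37) and (306,20), and the near right corner is (318,203).

```bash
python3 - <<'E'
from rig import r
from h import *
c=r.get_calibration("wrist")
w=cast(c,[(204,130),(308,121)],.016)[:,:2];m=w.mean(0);v=w[1]-w[0];v/=np.linalg.norm(v);d=np.array([-v[1],v[0]])
print(w,m,"yaw",np.degrees(np.arctan2(-d[0],d[1])),m+.049*d,m-.049*d,cast(c,[(183,37),(306,20),(318,203)],.018))
E
```

```text
[[ 0.36991691 -0.19475651]
 [ 0.48837946 -0.18483741]] [ 0.42914818 -0.18979696] yaw 4.786322290418716 [ 0.42505963 -0.14096783] [ 0.43323674 -0.23862609] [[ 0.35389211 -0.09989715  0.018     ]
 [ 0.48087239 -0.08440611  0.018     ]
 [ 0.50531134 -0.28260611  0.018     ]]
```

>>> carry_out([
  {"claw":0.03,"tx":0.002,"ty":0.004,"tz":-0.02,"wx":0,"wy":0,"wz":0},
  {"claw":0.03,"tx":0,"ty":0,"tz":-0.035,"wx":0,"wy":0,"wz":0},
  {"claw":0.03,"tx":0,"ty":0,"tz":-0.035,"wx":0,"wy":0,"wz":0},
  {"claw":0.03,"tx":0,"ty":0,"tz":-0.035,"wx":0,"wy":0,"wz":0},
  {"claw":0.03,"tx":0,"ty":0,"tz":-0.02,"wx":0,"wy":0,"wz":0},
  {"claw":0.03,"tx":0,"ty":0,"tz":0,"wx":0,"wy":0,"wz":0},
  {"claw":0.03,"tx":0,"ty":0,"tz":0,"wx":0,"wy":0,"wz":0},
])

```text
t: 17.37
tool_pos: [0.4333, -0.239, 0.0424]
tcp_rot: [0.707, 0.708, -0.0, -0.001]
contact_force: [0.4, -0.4, -0.9]
finger_gap: 0.0544
finger_force: 64.1
```

>>> carry_out([
  {"claw":0.03,"tx":0,"ty":0,"tz":-0.007,"wx":0,"wy":0,"wz":0},
  {"claw":0.03,"tx":0,"ty":0,"tz":-0.003,"wx":0,"wy":0,"wz":0},
  {"claw":0.03,"tx":0,"ty":0,"tz":-0.001,"wx":0,"wy":0,"wz":0},
  {"claw":0.06,"tx":0,"ty":0,"tz":0,"wx":0,"wy":0,"wz":0},
  {"claw":0.08,"tx":0,"ty":0,"tz":0,"wx":0,"wy":0,"wz":0},
  {"claw":0.08,"tx":0,"ty":0,"tz":0,"wx":0,"wy":0,"wz":0},
  {"claw":0.08,"tx":0,"ty":0,"tz":0,"wx":0,"wy":0,"wz":0},
  {"claw":0.08,"tx":0,"ty":0,"tz":0.02,"wx":0,"wy":0,"wz":0},
])

```text
t: 18.03
tool_pos: [0.4313, -0.2388, 0.0483]
tcp_rot: [0.707, 0.707, -0.001, -0.003]
contact_force: [-0.1, 0.1, -0.5]
finger_gap: 0.0797
finger_force: 0.0
```

>>> carry_out([
  {"claw":0.08,"tx":0,"ty":0,"tz":0.04,"wx":0,"wy":0,"wz":0},
  {"claw":0.085,"tx":0,"ty":0,"tz":0.04,"wx":0,"wy":0,"wz":0},
  {"claw":0.085,"tx":0.01,"ty":0.01,"tz":0.035,"wx":0,"wy":0,"wz":0},
  {"claw":0.085,"tx":0.02,"ty":0.025,"tz":0.01,"wx":0,"wy":0,"wz":0},
  {"claw":0.085,"tx":0.025,"ty":0.03,"tz":0,"wx":0,"wy":0,"wz":0},
  {"claw":0.085,"tx":0.025,"ty":0.03,"tz":0,"wx":0,"wy":0,"wz":0},
  {"claw":0.085,"tx":0.025,"ty":0.03,"tz":0,"wx":0,"wy":0,"wz":0},
  {"claw":0.085,"tx":0.025,"ty":0.03,"tz":0,"wx":0,"wy":0,"wz":0},
])

```text
t: 18.7
tool_pos: [0.5643, -0.0835, 0.1768]
tcp_rot: [0.707, 0.707, 0.0, 0.0]
contact_force: [1.3, -1.3, -0.4]
finger_gap: 0.085
finger_force: 0.0
```

>>> carry_out([
  {"claw":0.085,"tx":0.023,"ty":0.02,"tz":0,"wx":0,"wy":0,"wz":0},
  {"claw":0.085,"tx":0.02,"ty":0,"tz":0,"wx":0,"wy":0,"wz":0},
  {"claw":0.085,"tx":0,"ty":0,"tz":0,"wx":0,"wy":0,"wz":0},
  {"claw":0.085,"tx":0,"ty":0,"tz":0,"wx":0,"wy":0,"wz":0},
])

```text
t: 19.03
tool_pos: [0.6065, -0.0648, 0.1757]
tcp_rot: [0.707, 0.707, -0.0, -0.0]
contact_force: [0.3, -0.2, -1.0]
finger_gap: 0.0852
finger_force: 0.0
```

```bash
python3 - <<'E'
from rig import r
from h import *
c=r.get_calibration("wrist");im=r.read_camera("wrist");cv2.imwrite("pics/w8.png",im[:,:,::-1]);s=r.read_state();print(s['tool_pos'],s['tcp_rot'],s['finger_gap'])
E
```

```text
[ 0.6059641  -0.06520935  0.1760561 ] [ 7.07137297e-01  7.07076183e-01 -2.51456224e-04 -2.26994298e-04] 0.0850537183875497
```

View pics/w8.png

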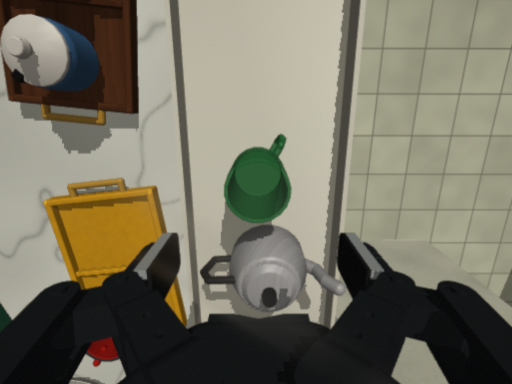

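The green mug's rim is at (258,190), centred between the fingers with its handle at (280,142). The teapot (270,265) is clear of the fingers' path. The jug is down in the yellow tray (100,348).

>>> carry_out([
  {"claw":0.085,"tx":0,"ty":0.003,"tz":-0.03,"wx":0,"wy":0,"wz":0},
  {"claw":0.085,"tx":0,"ty":0,"tz":-0.04,"wx":0,"wy":0,"wz":0},
  {"claw":0.085,"tx":0,"ty":0,"tz":-0.04,"wx":0,"wy":0,"wz":0},
  {"claw":0.085,"tx":0,"ty":0,"tz":-0.03,"wx":0,"wy":0,"wz":0},
  {"claw":0.07,"tx":0,"ty":0,"tz":0,"wx":0,"wy":0,"wz":0},
  {"claw":0.04,"tx":0,"ty":0,"tz":0,"wx":0,"wy":0,"wz":0},
  {"claw":0.04,"tx":0,"ty":0,"tz":0,"wx":0,"wy":0,"wz":0},
  {"claw":0.04,"tx":0,"ty":0,"tz":0,"wx":0,"wy":0,"wz":0},
])

```text
t: 19.75
tool_pos: [0.6077, -0.0626, 0.0396]
tcp_rot: [0.707, 0.707, 0.001, 0.002]
contact_force: [0.6, -0.1, -2.0]
finger_gap: 0.059
finger_force: 64.1
```

>>> carry_out([
  {"claw":0.04,"tx":0,"ty":0,"tz":0,"wx":0,"wy":0,"wz":0},
  {"claw":0.04,"tx":0,"ty":0,"tz":0,"wx":0,"wy":0,"wz":0},
  {"claw":0.04,"tx":0,"ty":0,"tz":0,"wx":0,"wy":0,"wz":0},
])

```text
t: 20.0
tool_pos: [0.6068, -0.0622, 0.0376]
tcp_rot: [0.707, 0.707, 0.001, 0.001]
contact_force: [-0.4, -0.3, 1.6]
finger_gap: 0.0588
finger_force: 64.4
```

>>> carry_out([
  {"claw":0.04,"tx":0,"ty":0,"tz":0.02,"wx":0,"wy":0,"wz":0},
  {"claw":0.04,"tx":0,"ty":0,"tz":0.04,"wx":0,"wy":0,"wz":0},
  {"claw":0.04,"tx":0,"ty":0,"tz":0.04,"wx":0,"wy":0,"wz":0},
  {"claw":0.04,"tx":-0.01,"ty":0,"tz":0.03,"wx":0,"wy":0,"wz":0},
  {"claw":0.04,"tx":-0.024,"ty":-0.006,"tz":0.01,"wx":0,"wy":0,"wz":0},
  {"claw":0.04,"tx":-0.03,"ty":-0.015,"tz":0,"wx":0,"wy":0,"wz":0},
  {"claw":0.04,"tx":-0.03,"ty":-0.015,"tz":0,"wx":0,"wy":0,"wz":0},
  {"claw":0.04,"tx":-0.03,"ty":-0.015,"tz":0,"wx":0,"wy":0,"wz":0},
])

```text
t: 20.67
tool_pos: [0.481, -0.1133, 0.1767]
tcp_rot: [0.707, 0.707, 0.0, 0.0]
contact_force: [-0.3, 0.0, -1.4]
finger_gap: 0.0587
finger_force: 64.8
```

>>> carry_out([
  {"claw":0.04,"tx":-0.03,"ty":-0.015,"tz":0,"wx":0,"wy":0,"wz":0},
  {"claw":0.04,"tx":-0.03,"ty":-0.015,"tz":-0.01,"wx":0,"wy":0,"wz":0},
  {"claw":0.04,"tx":0,"ty":0,"tz":-0.03,"wx":0,"wy":0,"wz":0},
  {"claw":0.04,"tx":0,"ty":0,"tz":-0.035,"wx":0,"wy":0,"wz":0},
  {"claw":0.04,"tx":0,"ty":0,"tz":-0.035,"wx":0,"wy":0,"wz":0},
  {"claw":0.04,"tx":0,"ty":0,"tz":-0.02,"wx":0,"wy":0,"wz":0},
  {"claw":0.04,"tx":0,"ty":0,"tz":0,"wx":0,"wy":0,"wz":0},
  {"claw":0.04,"tx":0,"ty":0,"tz":0,"wx":0,"wy":0,"wz":0},
])

```text
t: 21.33
tool_pos: [0.422, -0.1429, 0.0464]
tcp_rot: [0.707, 0.707, -0.0, -0.001]
contact_force: [1.5, 0.6, -1.6]
finger_gap: 0.0592
finger_force: 65.1
```

>>> carry_out([
  {"claw":0.04,"tx":0,"ty":0,"tz":-0.008,"wx":0,"wy":0,"wz":0},
  {"claw":0.04,"tx":0,"ty":0,"tz":-0.003,"wx":0,"wy":0,"wz":0},
  {"claw":0.04,"tx":0,"ty":0,"tz":-0.001,"wx":0,"wy":0,"wz":0},
  {"claw":0.065,"tx":0,"ty":0,"tz":0,"wx":0,"wy":0,"wz":0},
  {"claw":0.08,"tx":0,"ty":0,"tz":0,"wx":0,"wy":0,"wz":0},
  {"claw":0.08,"tx":0,"ty":0,"tz":0,"wx":0,"wy":0,"wz":0},
  {"claw":0.08,"tx":0,"ty":0,"tz":0,"wx":0,"wy":0,"wz":0},
  {"claw":0.08,"tx":0,"ty":0,"tz":0.02,"wx":0,"wy":0,"wz":0},
])

```text
t: 22.0
tool_pos: [0.4203, -0.1422, 0.0516]
tcp_rot: [0.707, 0.707, -0.001, -0.003]
contact_force: [0.2, 1.2, -0.0]
finger_gap: 0.0799
finger_force: 0.0
```

>>> carry_out([
  {"claw":0.08,"tx":0,"ty":0,"tz":0.04,"wx":0,"wy":0,"wz":0},
  {"claw":0.085,"tx":0,"ty":0,"tz":0.04,"wx":0,"wy":0,"wz":0},
  {"claw":0.085,"tx":0,"ty":0,"tz":0.04,"wx":0,"wy":0,"wz":0},
  {"claw":0.085,"tx":0,"ty":-0.02,"tz":0.03,"wx":0,"wy":0,"wz":0},
  {"claw":0.085,"tx":-0.01,"ty":-0.036,"tz":0,"wx":0,"wy":0,"wz":0},
  {"claw":0.085,"tx":-0.015,"ty":-0.036,"tz":0,"wx":0,"wy":0,"wz":0},
  {"claw":0.085,"tx":-0.015,"ty":-0.036,"tz":0,"wx":0,"wy":0,"wz":0},
  {"claw":0.085,"tx":-0.015,"ty":-0.036,"tz":0,"wx":0,"wy":0,"wz":0},
])

```text
t: 22.67
tool_pos: [0.3665, -0.3085, 0.2049]
tcp_rot: [0.707, 0.707, 0.0, 0.001]
contact_force: [0.5, -0.0, -1.2]
finger_gap: 0.085
finger_force: 0.0
```

>>> carry_out([
  {"claw":0.085,"tx":-0.015,"ty":-0.036,"tz":0,"wx":0,"wy":0,"wz":0},
  {"claw":0.085,"tx":-0.015,"ty":-0.036,"tz":0,"wx":0,"wy":0,"wz":0},
  {"claw":0.085,"tx":-0.015,"ty":-0.036,"tz":0,"wx":0,"wy":0,"wz":0},
  {"claw":0.085,"tx":0,"ty":0,"tz":0,"wx":0,"wy":0,"wz":0},
  {"claw":0.085,"tx":0,"ty":0,"tz":0,"wx":0,"wy":0,"wz":0},
  {"claw":0.085,"tx":0,"ty":0,"tz":0,"wx":0,"wy":0,"wz":0},
])

```text
t: 23.17
tool_pos: [0.3223, -0.4148, 0.2043]
tcp_rot: [0.707, 0.707, 0.0, -0.0]
contact_force: [0.3, 1.2, -0.7]
finger_gap: 0.0851
finger_force: 0.0
```

```bash
python3 - <<'E'
from rig import r
from h import *
im=r.read_camera("top")[:,:,::-1];cv2.imwrite("pics/top9.png",im)
cv2.imwrite("pics/crop9.png",cv2.resize(im[130:245,95:292],None,fx=4,fy=4,interpolation=2))
E
```

```text
(no output)
```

View pics/crop9.png

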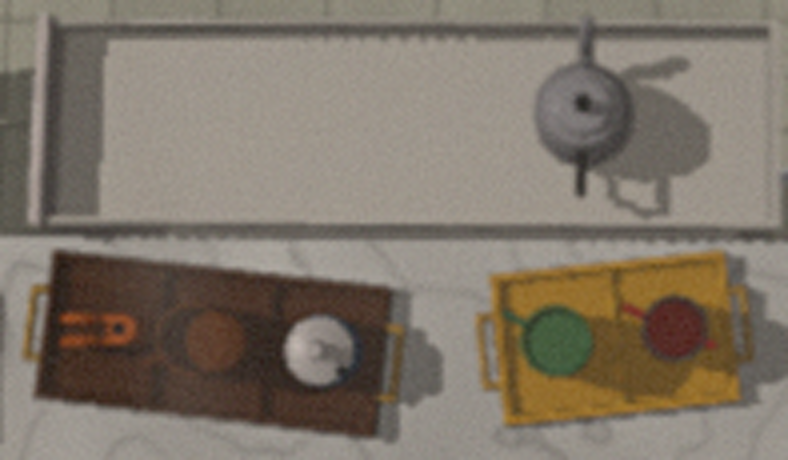

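All five stand in separate bays: squeezer (97,331), amber mug (210,341), pot (322,351), green mug (557,341) and jug (674,328). The teapot (583,112) hasn't moved. One numeric check, then sign off.

```bash
python3 - <<'E'
from rig import r
from h import *
c=r.get_calibration("top")
f=lambda p,z:cast(c,np.array([p])/4+[94.6,129.6],z)[0,:2]
for n,p,z,m,y in [("sq",(97,331),.035,(.4165,.155),-6),("amb",(208,341),.06,(.4165,.155),-6),("pot",(321,350),.055,(.4165,.155),-6),("gr",(557,341),.055,(.4234,-.1945),5.8),("jug",(674,328),.055,(.4234,-.1945),5.8)]:
    d=f(p,z)-m;a=np.radians(y);print(n,(1000*np.array([[np.cos(a),np.sin(a)],[-np.sin(a),np.cos(a)]])@d).round(1))
E
```

```text
sq [-1.2 97.1]
amb [ 1.7 -7.7]
pot [   5.2 -103. ]
gr [ 1.6 48. ]
jug [  3.2 -50.8]
```

```bash
python3 -c "
from rig import r
print(r.sign_off())"
```

```text
the job is handed in; nothing more can be done
None
```

I've handed the job in: all five things stand upright in bays of their own on the right trays, every measured offset within tolerance (the largest was the amber mug, about 8 mm along the tray), and the teapot wasn't touched. No verdict came back.

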